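# Nest the dosing cups for the two washers

## Task

Set out the detergent dosing cups for the two washers. In the black dish stand the green cup, nest the yellow cup in it and the red cup in the yellow one; in the orange dish stand the white cup and nest the blue cup in it, every cup upright and pushed fully home. Leave the spray bottle and the amber bottle standing where they are.

Things in the scene. Friction and masses are not known exactly. Their poses are not given: they have to be found in the camera images.
- white_cup: Loose white plastic dosing cup (mm): 60 tall, 30-56 g, round; the five differ only in colour. Collar 56 across (grip here), 26 to 60 above the underside, wall 3; cavity 50 across, 32 deep. Foot: 40 across, tapering to 34, 26 tall. Nested, the foot drops into the lower cup's cavity (5 play) till the collar sits on its rim, 34 above the lower cup. Origin: centre of the underside, z up.
- red_cup: Loose red plastic dosing cup (mm): 60 tall, 30-56 g, round; the five differ only in colour. Collar 56 across (grip here), 26 to 60 above the underside, wall 3; cavity 50 across, 32 deep. Foot: 40 across, tapering to 34, 26 tall. Nested, the foot drops into the lower cup's cavity (5 play) till the collar sits on its rim, 34 above the lower cup. Origin: centre of the underside, z up.
- yellow_cup: Loose yellow plastic dosing cup (mm): 60 tall, 30-56 g, round; the five differ only in colour. Collar 56 across (grip here), 26 to 60 above the underside, wall 3; cavity 50 across, 32 deep. Foot: 40 across, tapering to 34, 26 tall. Nested, the foot drops into the lower cup's cavity (5 play) till the collar sits on its rim, 34 above the lower cup. Origin: centre of the underside, z up.
- green_cup: Loose green plastic dosing cup (mm): 60 tall, 30-56 g, round; the five differ only in colour. Collar 56 across (grip here), 26 to 60 above the underside, wall 3; cavity 50 across, 32 deep. Foot: 40 across, tapering to 34, 26 tall. Nested, the foot drops into the lower cup's cavity (5 play) till the collar sits on its rim, 34 above the lower cup. Origin: centre of the underside, z up.
- blue_cup: Loose blue plastic dosing cup (mm): 60 tall, 30-56 g, round; the five differ only in colour. Collar 56 across (grip here), 26 to 60 above the underside, wall 3; cavity 50 across, 32 deep. Foot: 40 across, tapering to 34, 26 tall. Nested, the foot drops into the lower cup's cavity (5 play) till the collar sits on its rim, 34 above the lower cup. Origin: centre of the underside, z up.
- black_dish: Fixed round drip dish, black plastic, 84 mm across and 11 mm high; its flat floor, 68 mm across, lies 4 mm above the table inside an upright rim 8 mm thick; a cup stands inside the rim. Origin: centre of the underside, on the table; z up.
- orange_dish: Fixed round drip dish, orange plastic, 84 mm across and 11 mm high; its flat floor, 68 mm across, lies 4 mm above the table inside an upright rim 8 mm thick; a cup stands inside the rim. Origin: centre of the underside, on the table; z up.
- spray_bottle: Loose bystander: pale blue spray bottle with white head and orange trigger, 64 mm in diameter, about 200 mm tall. Origin: centre of the underside, z up.
- stain_bottle: Loose bystander: amber bottle with black cap, 60 mm in diameter, 150 mm tall. Origin: centre of the underside, z up.
Not all that is in view belongs to the job. There is more than one size of the white_cup; the job needs the largest. Of the things that look like the blue_cup, take the one that is farthest from the robot's base at the start.

How it is judged (in metres and radians):
At the end, for the whole second after the job is handed in: Green in black dish, white in orange dish (17 mm sideways, 1 to 8 mm above its underside); yellow seated in green, red in yellow, blue in white (30 to 38 mm above the cup below, within 9 mm sideways); all cups upright within 0.1 rad and at rest (horizontal distance between green_cup and black_dish below 0.017 m and z of green_cup in the frame of black_dish between 0.001 and 0.008 m and horizontal distance between white_cup and orange_dish below 0.017 m and z of white_cup in the frame of orange_dish between 0.001 and 0.008 m and horizontal distance between yellow_cup and green_cup below 0.009 m and z of yellow_cup in the frame of green_cup between 0.03 and 0.038 m and horizontal distance between red_cup and yellow_cup below 0.009 m and z of red_cup in the frame of yellow_cup between 0.03 and 0.038 m and horizontal distance between blue_cup and white_cup below 0.009 m and z of blue_cup in the frame of white_cup between 0.03 and 0.038 m and angle between each of white_cup, red_cup, yellow_cup, green_cup, blue_cup's own z axis and vertical below 0.1 rad and linear speed of each of white_cup, red_cup, yellow_cup, green_cup, blue_cup below 0.02 m/s); the robot touches nothing.
It fails at once if the spray bottle is pushed more than 40 mm from its place or tipped by more than about 17 degrees (distance of spray_bottle from where it was at the start of the episode above 0.04 m or angle between spray_bottle's own z axis and vertical above 0.3 rad).
It fails at once if the stain bottle is pushed more than 40 mm from its place or tipped by more than about 17 degrees (distance of stain_bottle from where it was at the start of the episode above 0.04 m or angle between stain_bottle's own z axis and vertical above 0.3 rad).
It also fails if it takes over 125 s, if anything falls off the work surface, if the arm or the gripper's body presses on something with over 40 N, if the wrist force passes 120 N, or if a joint passes its speed limit or range.

## Robot

A 6-joint arm with a two-finger parallel gripper is mounted at the origin on the work surface. World frame = base frame: x ahead of the robot, y to its left, z up, the work surface at z = 0. Lengths are in mm, angles in rad, forces in N, time in s.
With the tool pointing down it reaches from about 350 to 775 mm from the base axis. Payload 7.3 kg.
Tool frame: the origin (TCP) lies between the finger pads; the fingertips stand 22 mm ahead of it and the grasp point (between the pads) lies 3 mm ahead of it; z points along the fingers, x is the direction in which the jaws open and shut, and the axes are right-handed (so a half turn about z gives the same grasp; the last joint's range is limited). The gripper opens to 92 mm and grips with 3 to 60 N. Pads are 19 mm wide; open, the fingers measure 130 mm over their backs; the gripper's body (75 mm by 190 mm) begins 47 mm behind the grasp point.
Start: joints at [1.203, 0.342, 1.524, -0, 1.275, -0.146], TCP at [115.475, 512.16, 248.741] pointing down, gripper open.
Joint ranges: [-2.53, 2.53], [-0.77, 2.02], [0.04, 2.7], [-1, 4.14], [0.28, 2.66], [-3.11, 3.11]. Speed limits (rad/s): [2.57, 2.57, 3.14, 3.14, 3.14, 3.14].

## Interface

Orientations are given as [roll, pitch, yaw] about the fixed x, y, z axes, in that order (R = Rz(yaw) Ry(pitch) Rx(roll)).
In Python, from plant import * gives the robot as it stands. The module is installed in compiled form; this text tells all that it offers.
- The arm moves only by the shell command python3 -m handwheel 'ROWS' [OPENING]. ROWS is a JSON object of lists of equal length, an entry for each row: "translation": the shift along the world's x, y, z in units of 15 cm (1.0 is 15 cm), a list of three; "twist": the turn about the world's z in units of 90 degrees (1.0 is 90 degrees). In form: {"translation": [[tx, ty, tz], ...], "twist": [twist, ...]}. A call has exactly 8 rows; each row shifts and turns the pose as measured when the row begins; what a row does not reach is not made up. A row lasts 1/8 s, in which the tool goes at most 62.5 mm and 10.7 degrees, less where a joint would pass 70% of its speed; a pose out of reach is approached as far as the arm can. A call with a number of a shift or a turn outside -1 to 1 is refused whole. A call with a gripper value outside its range is refused whole. OPENING is the closure in counts, from 0 (fully open) to 255 (shut), set as the call begins (- or left out, the last holds). The fingers move at their own pace and stop on an object; the grip force is fixed at half the most. Time passes only in rows, so rows that do not move let the fingers close, or fill a call up. It gives the time, the measured TCP pose, the force and the opening at its end, in the units of the state.
- get_obs(): the state, without advancing time (a new reading comes with each control period).
- capture(name): name is "side" or "top"; returns a dict with "img" (384x512x3 uint8, red, green, blue), "vertical_fov" (degrees; the focal length in pixels is half the picture's height over the tangent of half this angle, whatever the lens; pixels are square), "cx", "cy" (the principal point, pixels), "world_from_camera" (4x4, takes a point from camera to world coordinates). Camera axes: x right, y up, looking along -z (the intrinsics and any distortion apply to the point x, -y, -z); pixel columns grow to the right and rows downward; lengths in mm; the calibration is good to about 2 mm. A picture is of the moment at which its call begins. There is no depth.
- close_job(): hands the job in, once; it reports no verdict.
Trained networks look in the newest picture that a camera, given by its name, has taken for a name from the list of things; names that differ only in an ending like _2 or _b are one class to them, and where a whole thing is asked for, a point or a joint stands for the part that bears it (a point fixed in the world has none). Each returns a list of dicts, best first, with "score" (0 to 1); they miss things now and then, are a little off and sometimes report something else, mostly with a low value. They report only what shows in the picture. A call takes as long as a camera call. They do not tell look-alikes from the thing itself.
- search_frame(camera, label): "position" ([x, y, z] in mm, in the coordinates of the camera as it stood for that picture, good to about 4 mm: the middle of the surface that is visible of it).
- spot_point(camera, label): "position" ([x, y, z] in mm, in the coordinates of the camera as it stood for that picture, good to about 4 mm: a listed point, or the origin of a listed thing).
The state is a dict: "time": time; "joint_positions": joint angles; "dq": joint speeds; "tau": joint torques, N m; "tool_pos": TCP position; "tcp_rot": TCP orientation; "contact_force": force on the tool from outside, world axes, zero at the start; "moment": the same for the moment, N m; "grip_width": finger opening in mm.
Only numpy, scipy, OpenCV 4.12 (cv2) and the standard library are available. Lean on these libraries where they do the work, as an engineer would, in place of code of your own. Each camera call takes 0.05 s, during which the arm holds its last target.

## Working session

There is one attempt and no reset: what is moved stays moved. The work goes in short steps, Python scripts to look and compute and a shell command to move; the robot and the scene stay as the last step left them, time stands still between calls to the robot, and variables do not carry over. Pictures are saved under pics/ and viewed, and the job is handed in when it is done.

```bash
mkdir -p pics
cat > h.py <<'E'
from plant import *
import numpy as np, cv2
def cap(n,f):
    c=capture(n); cv2.imwrite('pics/'+f,c['img'][:,:,::-1]); return c
def ray(c,u,v):
    f=c['img'].shape[0]/2/np.tan(np.radians(c['vertical_fov'])/2)
    M=np.array(c['world_from_camera']); d=M[:3,:3]@np.array([(u-c['cx'])/f,-(v-c['cy'])/f,-1]); return M[:3,3],d
def atz(c,u,v,z):
    o,d=ray(c,u,v); return o+d*(z-o[2])/d[2]
def proj(c,p):
    f=c['img'].shape[0]/2/np.tan(np.radians(c['vertical_fov'])/2)
    M=np.linalg.inv(np.array(c['world_from_camera'])); q=M[:3,:3]@np.array(p)+M[:3,3]
    return c['cx']+f*q[0]/-q[2], c['cy']-f*q[1]/-q[2]
def toW(c,p):
    M=np.array(c['world_from_camera']); return M[:3,:3]@np.array(p)+M[:3,3]
E
python3 - <<'E'
from h import *
np.set_printoptions(precision=1,suppress=True)
o=get_obs(); print({k:np.round(o[k],3) for k in o})
for n in('side','top'):
    c=cap(n,n+'0.png'); print(n,{k:c[k] for k in c if k!='img'})
    for l in ['white_cup','red_cup','yellow_cup','green_cup','blue_cup','black_dish','orange_dish','spray_bottle','stain_bottle']:
        for r in spot_point(n,l): print(l,round(r['score'],2),toW(c,r['position']))
E
```

```text
{'time': np.float64(0.0), 'joint_positions': array([ 1.2,  0.3,  1.5,  0. ,  1.3, -0.1]), 'dq': array([ 0.,  0., -0.,  0.,  0., -0.]), 'tau': array([  0. , -43.1, -24.4,   0.1,   0.1,  -0. ]), 'tool_pos': array([115.3, 511.8, 248.1]), 'tcp_rot': array([-3.1,  0. ,  1.3]), 'contact_force': array([ 0.1, -1. ,  0.2]), 'moment': array([0. , 0. , 0.1]), 'grip_width': np.float64(91.866)}
side {'vertical_fov': 55.782898823367795, 'cx': 256.03181411874937, 'cy': 195.0213897315078, 'world_from_camera': array([[   0.8,    0.4,   -0.5,  100.1],
       [  -0.6,    0.5,   -0.6, -516.8],
       [  -0. ,    0.8,    0.7,  584.8],
       [   0. ,    0. ,    0. ,    1. ]])}
white_cup 0.69 [563.2 -86.2  -2.2]
white_cup 0.63 [447.  -88.   -0.5]
red_cup 0.69 [465.4 108.8  -3.1]
yellow_cup 0.84 [621.7 186.8  -1.9]
green_cup 0.89 [457.3 293.9  -1.9]
blue_cup 0.75 [ 450.1 -305.1   -1.7]
blue_cup 0.72 [ 347.8 -302.    -1. ]
black_dish 0.61 [638.5  11.6  -0. ]
orange_dish 0.65 [ 622.9 -211.9    2. ]
spray_bottle 0.58 [592.3 371.5  -1.4]
stain_bottle 0.73 [ 603.  -368.4   -0.4]
top {'vertical_fov': 42.94516116327576, 'cx': 247.14255525027917, 'cy': 188.6964719033229, 'world_from_camera': array([[   0. ,    1. ,   -0.2,  241.3],
       [  -1. ,    0. ,   -0. ,  -12.7],
       [  -0. ,    0.2,    1. , 1285.4],
       [   0. ,    0. ,    0. ,    1. ]])}
white_cup 0.76 [561.9 -94.2  -1.2]
white_cup 0.62 [450.3 -92.9  -3.6]
white_cup 0.59 [ 342.7 -104.4    0.3]
white_cup 0.5 [ 456.3 -307.2    2.5]
red_cup 0.92 [464.7 102.8  -0. ]
yellow_cup 0.98 [629.4 182.2   0.9]
green_cup 0.76 [462.9 297.   -1.2]
blue_cup 0.93 [ 350.2 -303.1    1.1]
blue_cup 0.71 [ 455.6 -305.9    0.2]
orange_dish 0.71 [ 625.6 -217.4   -5.8]
spray_bottle 0.85 [593.5 373.6   3. ]
stain_bottle 0.89 [ 596.8 -370.7    1. ]
```

View pics/side0.png

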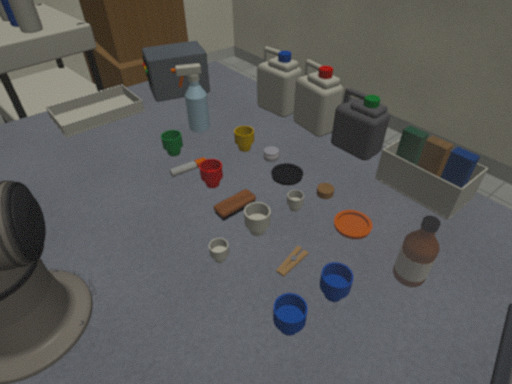

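View pics/top0.png

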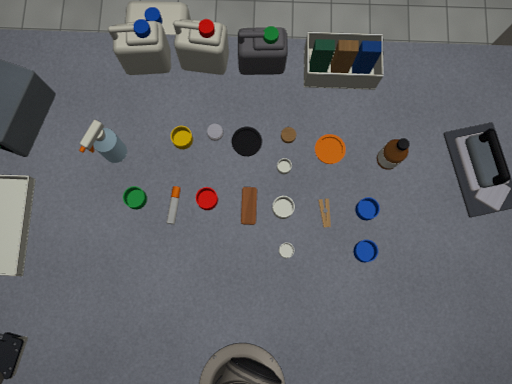

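Candidates in the top view:
- **White:** (283,207) looks largest; (285,166) and (286,250) are smaller.
- **Blue:** (367,209) at a radius of about 546 mm and (366,252) at about 463 mm, so I choose the first.
- **Red, yellow, green:** one each.
- **Distractors:** grey cap (215,131), brown cap (289,134), and the jug caps.

Next I'll crop these to check and fit models to both views.

```bash
cat >> h.py <<'E'
from scipy.optimize import minimize
def ring(x,y,z,r):
    a=np.linspace(0,2*np.pi,40,endpoint=False); return [(x+r*np.cos(t),y+r*np.sin(t),z) for t in a]
CUP=[(0,17),(26,20),(26,28),(60,28)]; DISH=[(0,42),(11,42)]
def hull(c,prof,x,y,z,S=6,off=(0,0)):
    P=np.array([proj(c,q) for h,r in prof for q in ring(x,y,z+h,r)])
    return P
def mask(c,kind,uv,w=26):
    im=c['img']; u,v=map(int,uv); u0,v0=max(u-w,0),max(v-w,0)
    cr=im[v0:v+w,u0:u+w]
    cr=cv2.resize(cr,None,fx=6,fy=6,interpolation=cv2.INTER_CUBIC)
    hsv=cv2.cvtColor(cr,cv2.COLOR_RGB2HSV).astype(int); H,S,V=hsv[...,0],hsv[...,1],hsv[...,2]
    hue={'green':(50,80),'yellow':(18,35),'blue':(108,125),'orange':(3,17)}
    rgb=cr.astype(int); R,G,B=rgb[...,0],rgb[...,1],rgb[...,2]
    if kind=='red': m=((H<6)|(H>172))&(S>120)
    elif kind=='white': m=(R-B>-2)&(V>70)
    elif kind=='black': m=V<55
    else: a,b=hue[kind]; m=(H>=a)&(H<=b)&(S>125)
    m=m.astype(np.uint8)
    m=cv2.morphologyEx(m,cv2.MORPH_OPEN,np.ones((5,5)))
    n,l,st,ce=cv2.connectedComponentsWithStats(m)
    k=1+np.argmax(st[1:,4]); m=(l==k).astype(np.uint8)
    cs,_=cv2.findContours(m,cv2.RETR_EXTERNAL,cv2.CHAIN_APPROX_NONE); m[:]=0
    cv2.drawContours(m,cs,-1,1,-1); return m,cr,(u0,v0)
def sil(c,prof,x,y,z,o,shape):
    m=np.zeros(shape,np.uint8)
    for i in range(len(prof)-1):
        P=hull(c,prof[i:i+2],x,y,z); P=((P-np.array(o)+.5)*6-.5)
        cv2.fillConvexPoly(m,cv2.convexHull(np.round(P*16).astype(np.int32)),1,shift=4)
    return m
def fit(cams,kind,prof,xy,z=0,zfree=True,w=26):
    M=[mask(c,kind,proj(c,(xy[0],xy[1],z+prof[-1][0]/2)),w) for c in cams]
    def cost(p):
        zz=p[2] if zfree else z; s=0
        for c,(m,cr,o) in zip(cams,M):
            k=sil(c,prof,p[0],p[1],zz,o,m.shape); s+=1-(k&m).sum()/(k|m).sum()
        return s/len(cams)
    p0=[xy[0],xy[1],z]
    sx=np.array([p0,[p0[0]+8,p0[1],z],[p0[0],p0[1]+8,z],[p0[0],p0[1],z+8]])
    if not zfree: p0=p0[:2]; sx=sx[:3,:2]
    r=minimize(cost,p0,method='Nelder-Mead',options=dict(initial_simplex=sx,xatol=.1,fatol=1e-4))
    p=list(r.x)+([] if zfree else [z])
    vis=[]
    for c,(m,cr,o) in zip(cams,M):
        v=cr.copy(); k=sil(c,prof,*p,o,m.shape)
        for a,col in((m,(255,0,255)),(k,(255,255,0))):
            cs,_=cv2.findContours(a,cv2.RETR_EXTERNAL,cv2.CHAIN_APPROX_NONE); cv2.drawContours(v,cs,-1,col,1)
        vis.append(cv2.resize(v,(190,190)))
    return np.array(p),r.fun,np.vstack(vis)
E
cat > m1.py <<'E'
from h import *
np.set_printoptions(precision=1,suppress=True)
cs=[capture('top'),capture('side')]
L=[('green',CUP,(460,295)),('yellow',CUP,(625,185)),('red',CUP,(465,105)),('white',CUP,(448,-90)),('blue',CUP,(452,-305)),('black',DISH,(638,11)),('orange',DISH,(624,-214)),('white',CUP,(562,-90))]
V=[]
for k,p,xy in L:
    r=fit(cs,k,p,xy); V.append(r[2])
    print(k,r[0],round(r[1],3),[fit([c],k,p,r[0][:2],0,False)[0][:2] for c in cs])
cv2.imwrite('pics/fit.png',np.vstack([np.hstack(V[:4]),np.hstack(V[4:])])[:,:,::-1][:760:,:])
a=cv2.imread('pics/fit.png');cv2.imwrite('pics/fit.png',cv2.resize(a,(600,600)))
E
python3 m1.py
```

```text
green [461.4 295.2  -3.5] 0.194 [array([460.5, 292.3]), array([465.3, 300.9])]
yellow [627.  182.2   0. ] 0.102 [array([627.9, 182.4]), array([630.5, 187.7])]
red [465.  106.8   0.9] 0.085 [array([465.5, 106.9]), array([466.4, 111.9])]
white [448.9 -90.8   4.2] 0.182 [array([450.3, -91.3]), array([450.8, -87.4])]
blue [ 453.6 -306.2    3.2] 0.099 [array([ 454.3, -307.7]), array([ 456.8, -302.1])]
black [635.6  12.1  -1.7] 0.127 [array([634.4,  11.3]), array([636.4,  17.4])]
orange [ 620.1 -215.6    2.8] 0.101 [array([ 621.5, -216.9]), array([ 625.8, -210.1])]
white [571.3 -85.8 -31.1] 0.512 [array([557.9, -83.8]), array([565.1, -84.5])]
```

View pics/fit.png

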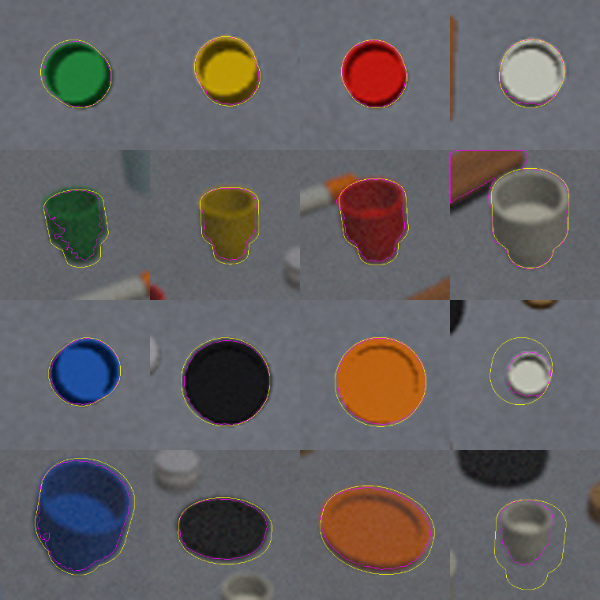

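Fits in both views agree within about 5 mm, and the crops confirm the large white cup and the farther blue cup. Heights come out at table level (z about 0). I'll start with the green cup.

```bash
python3 -m handwheel '{"translation":[[0.29,-0.18,-0.05],[0.29,-0.18,-0.08],[0.29,-0.18,-0.08],[0.29,-0.18,-0.08],[0.29,-0.18,-0.08],[0.29,-0.18,-0.08],[0.29,-0.18,-0.08],[0.29,-0.18,-0.08]],"twist":[0,0,0,0,0,0,0,0]}' 40
```

```text
time: 2.1
tool_pos: [471.3, 291.5, 156.4]
tcp_rot: [3.139, -0.007, 1.357]
contact_force: [0.2, 1.5, 0.7]
grip_width: 77.5
```

```bash
python3 -m handwheel '{"translation":[[-0.07,0.02,-0.15],[0,0,-0.2],[0,0,-0.2],[0,0,-0.1],[0,0,-0.05],[0,0,0],[0,0,0],[0,0,0]],"twist":[0,0,0,0,0,0,0,0]}'
python3 - <<'E'
from h import *
for n in('top','side'):
    c=cap(n,'a_%s.png'%n); u,v=map(int,proj(c,(461,294,50))); cv2.imwrite('pics/a_%s.png'%n,cv2.resize(c['img'][max(v-45,0):v+45,max(u-45,0):u+45,::-1],(400,400)))
a=np.hstack([cv2.imread('pics/a_top.png'),cv2.imread('pics/a_side.png')]);cv2.imwrite('pics/a.png',a)
E
```

```text
time: 3.1
tool_pos: [466.3, 292.3, 50.0]
tcp_rot: [3.134, -0.01, 1.35]
contact_force: [0.0, 0.2, 0.3]
grip_width: 77.5
```

View pics/a.png

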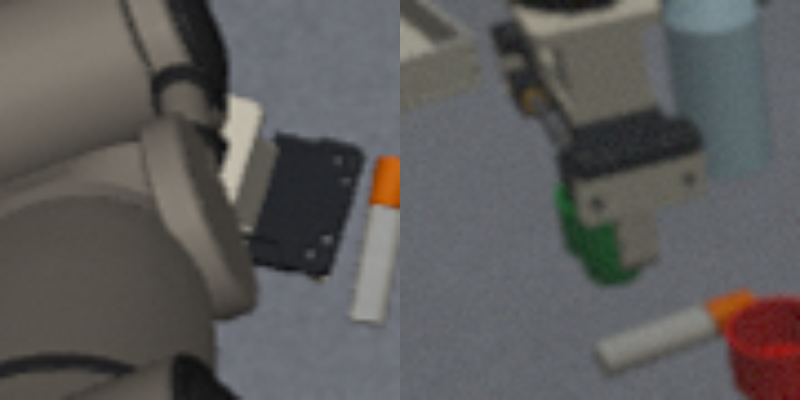

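The pictures show the near finger right of the green cup's middle (side view about (625,220) in the crop). That matches the 5 mm x excess, so I'll correct it and close.

```bash
python3 -m handwheel '{"translation":[[-0.04,0.01,0],[0,0,0],[0,0,0],[0,0,0],[0,0,0],[0,0,0],[0,0,0],[0,0,0]],"twist":[0,0,0,0,0,0,0,0]}'; python3 -m handwheel '{"translation":[[0,0,0],[0,0,0],[0,0,0],[0,0,0],[0,0,0.1],[0,0,0.1],[0,0,0.1],[0,0,0.1]],"twist":[0,0,0,0,0,0,0,0]}' 200
```

```text
time: 4.2
tool_pos: [459.9, 294.0, 50.3]
tcp_rot: [3.134, -0.01, 1.35]
contact_force: [0.3, -0.2, -0.0]
grip_width: 77.1
time: 5.2
tool_pos: [459.7, 293.8, 114.3]
tcp_rot: [3.134, -0.01, 1.35]
contact_force: [-0.4, -0.5, -1.0]
grip_width: 56.7
```

```bash
python3 -m handwheel '{"translation":[[0.15,-0.24,0],[0.19,-0.3,0],[0.19,-0.3,0],[0.19,-0.3,0],[0.19,-0.3,0],[0.19,-0.3,0],[0.07,-0.12,0],[0,0,0]],"twist":[0,0,0,0,0,0,0,0]}';  python3 - <<'E'
from h import *
for n in('top','side'):
    c=cap(n,'b_%s.png'%n); u,v=map(int,proj(c,(636,12,50))); cv2.imwrite('pics/b_%s.png'%n,cv2.resize(c['img'][max(v-45,0):v+45,max(u-45,0):u+45,::-1],(400,400)))
a=np.hstack([cv2.imread('pics/b_top.png'),cv2.imread('pics/b_side.png')]);cv2.imwrite('pics/b.png',a)
E
```

```text
time: 6.2
tool_pos: [641.0, 7.1, 124.0]
tcp_rot: [3.124, -0.015, 1.353]
contact_force: [-0.1, 0.2, -1.0]
grip_width: 56.7
```

View pics/b.png

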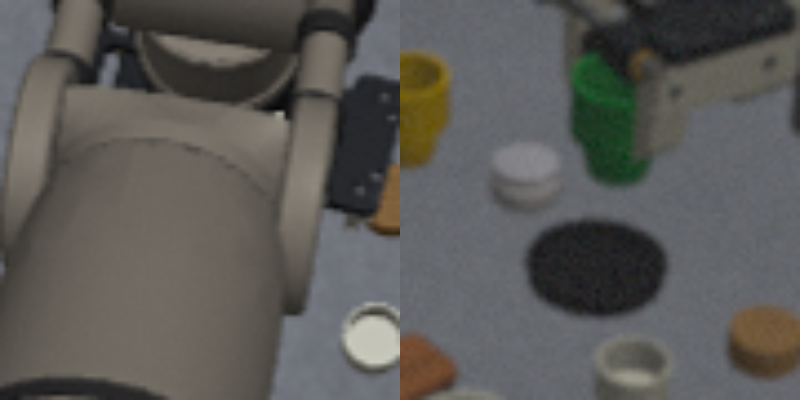

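```bash
python3 -m handwheel '{"translation":[[-0.03,0.03,-0.1],[0,0,-0.13],[0,0,-0.1],[0,0,-0.05],[0,0,-0.02],[0,0,0],[0,0,0],[0,0,0]],"twist":[0,0,0,0,0,0,0,0]}'
```

```text
time: 7.3
tool_pos: [633.7, 21.4, 64.9]
tcp_rot: [3.124, -0.016, 1.364]
contact_force: [-0.5, 0.5, -0.6]
grip_width: 56.7
```

```bash
python3 -m handwheel '{"translation":[[0.015,-0.06,0],[0,0,0],[0,0,-0.03],[0,0,-0.02],[0,0,0],[0,0,0],[0,0,0],[0,0,0]],"twist":[0,0,0,0,0,0,0,0]}'
```

```text
time: 8.3
tool_pos: [636.2, 11.5, 57.2]
tcp_rot: [3.123, -0.016, 1.363]
contact_force: [0.9, 0.4, 0.2]
grip_width: 56.6
```

Position is good, so I'll lower the cup to contact.

```bash
python3 -m handwheel '{"translation":[[0,0,-0.01],[0,0,-0.01],[0,0,-0.01],[0,0,0],[0,0,0],[0,0,0],[0,0,0],[0,0,0]],"twist":[0,0,0,0,0,0,0,0]}'
```

```text
time: 9.3
tool_pos: [637.0, 11.4, 54.5]
tcp_rot: [3.121, -0.016, 1.363]
contact_force: [-0.3, -0.1, 1.3]
grip_width: 56.7
```

The 54.5 mm height matches the dish floor and the cup's weight is off the wrist. Releasing and rising.

```bash
python3 -m handwheel '{"translation":[[0,0,0],[0,0,0],[0,0,0],[0,0,0],[0,0,0.1],[0,0,0.2],[0,0,0.2],[0,0,0]],"twist":[0,0,0,0,0,0,0,0]}' 40; python3 -m handwheel '{"translation":[[0,0.3,0],[0,0.3,0],[0,0.3,0],[0,0.2,0],[0,0,0],[0,0,0],[0,0,0],[0,0,0]],"twist":[0,0,0,0,0,0,0,0]}';  python3 - <<'E'
from h import *
np.set_printoptions(precision=1,suppress=True)
cs=[cap('top','c_top.png'),cap('side','c_side.png')]
for k,p,xy,z in [('green',CUP,(636,12),4),('yellow',CUP,(627,182),0),('black',DISH,(636,12),0)]:
  for c,n in zip(cs,('top','side')):
    try: r=fit([c],k,p,xy,z,False); print(n,k,r[0],r[1])
    except Exception as e: print(e)
c=cs[1]; u,v=map(int,proj(c,(636,12,40))); cv2.imwrite('pics/c.png',cv2.resize(c['img'][v-30:v+30,u-30:u+30,::-1],(500,500)))
E
```

```text
time: 10.3
tool_pos: [637.1, 11.4, 134.1]
tcp_rot: [3.119, -0.017, 1.363]
contact_force: [-0.1, -0.1, 0.5]
grip_width: 76.7
time: 11.3
tool_pos: [635.4, 177.4, 131.8]
tcp_rot: [3.123, -0.014, 1.359]
contact_force: [-0.3, -0.1, 0.4]
grip_width: 77.6
top green [637.2   9.6   4. ] 0.04460990611848492
side green [645.1  15.9   4. ] 0.42688361488237125
attempt to get argmax of an empty sequence
side yellow [630.7 188.    0. ] 0.1330018253918298
top black [635.5  10.9   0. ] 0.5176842957565051
side black [636.6  17.2   0. ] 0.4453417282598777
```

View pics/c.png

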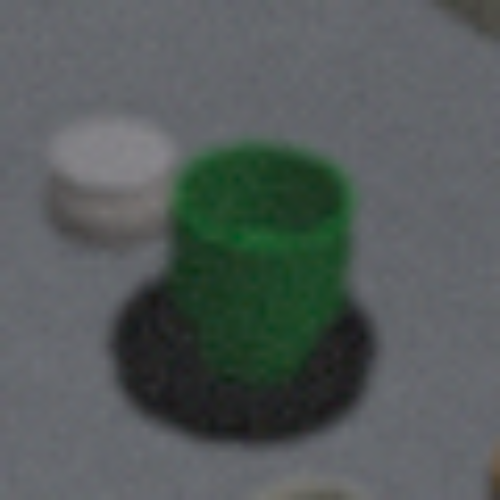

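View pics/c_top.png

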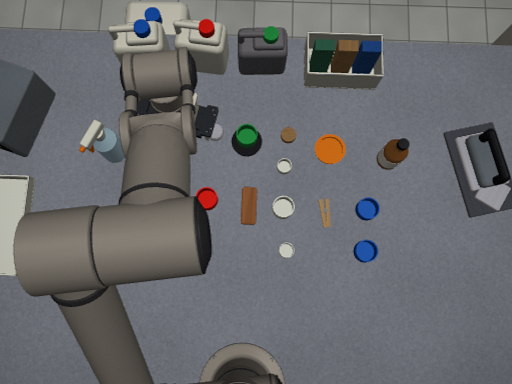

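The green cup stands centred in the black dish (crop around (260,300)). The top view agrees with the TCP to about 2 mm, while the side view is biased about +5 mm in y. Yellow is next.

```bash
python3 -m handwheel '{"translation":[[-0.05,0.045,-0.1],[0,0,-0.15],[0,0,-0.15],[0,0,-0.1],[0,0,-0.04],[0,0,0],[0,0,0],[0,0,0]],"twist":[0,0,0,0,0,0,0,0]}'
```

```text
time: 12.4
tool_pos: [630.1, 182.6, 51.8]
tcp_rot: [3.117, -0.017, 1.356]
contact_force: [-0.1, -0.4, 0.2]
grip_width: 77.5
```

```bash
python3 -m handwheel '{"translation":[[-0.015,0.01,-0.01],[0,0,0],[0,0,0],[0,0,0],[0,0,0],[0,0,0],[0,0,0],[0,0,0]],"twist":[0,0,0,0,0,0,0,0]}'; python3 -m handwheel '{"translation":[[0,0,0],[0,0,0],[0,0,0],[0,0,0],[0,0,0.15],[0,0,0.15],[0,0,0.15],[0,0,0.1]],"twist":[0,0,0,0,0,0,0,0]}' 200
```

```text
time: 13.4
tool_pos: [628.1, 184.4, 51.1]
tcp_rot: [3.115, -0.017, 1.356]
contact_force: [0.3, 0.3, 1.2]
grip_width: 77.4
time: 14.4
tool_pos: [626.5, 184.1, 133.5]
tcp_rot: [3.12, -0.015, 1.356]
contact_force: [0.1, -0.1, -0.6]
grip_width: 56.5
```

```bash
python3 -m handwheel '{"translation":[[0.02,-0.2,0],[0.02,-0.3,0],[0.01,-0.3,0],[0.01,-0.25,0],[0.01,-0.1,0],[0,0,0],[0,0,0],[0,0,0]],"twist":[0,0,0,0,0,0,0,0]}'
```

```text
time: 15.4
tool_pos: [636.6, 11.0, 134.2]
tcp_rot: [3.12, -0.017, 1.36]
contact_force: [-0.6, 0.4, -0.3]
grip_width: 56.6
```

```bash
python3 -m handwheel '{"translation":[[0,0,-0.08],[0,0,-0.08],[0,0,-0.06],[0,0,-0.04],[0,0,-0.01],[0,0,0],[0,0,0],[0,0,0]],"twist":[0,0,0,0,0,0,0,0]}';python3 -m handwheel '{"translation":[[0,0,-0.01],[0,0,-0.01],[0,0,-0.01],[0,0,0],[0,0,0],[0,0,0],[0,0,0],[0,0,0]],"twist":[0,0,0,0,0,0,0,0]}'
```

```text
time: 16.4
tool_pos: [636.3, 13.1, 90.4]
tcp_rot: [3.121, -0.018, 1.363]
contact_force: [0.1, 0.4, 0.8]
grip_width: 56.8
time: 17.4
tool_pos: [637.3, 12.7, 89.1]
tcp_rot: [3.117, -0.018, 1.363]
contact_force: [-0.3, 0.4, 1.4]
grip_width: 56.6
```

Yellow is at the expected seated height (89.1 mm) with contact. Releasing, then on to red at about (465,106).

```bash
python3 -m handwheel '{"translation":[[0,0,0],[0,0,0],[0,0,0],[0,0,0],[0,0,0.1],[0,0,0.2],[0,0,0.1],[0,0,0]],"twist":[0,0,0,0,0,0,0,0]}' 40; python3 -m handwheel '{"translation":[[-0.2,0.1,0],[-0.3,0.16,0],[-0.3,0.16,0],[-0.25,0.14,0],[-0.1,0.06,0],[0,0,0],[0,0,0],[0,0,0]],"twist":[0,0,0,0,0,0,0,0]}';  python3 - <<'E'
from h import *
np.set_printoptions(precision=1,suppress=True)
cs=[cap('top','d_top.png'),cap('side','d_side.png')]
for k,p,xy,z in [('yellow',CUP,(636,12),38),('yellow',CUP,(636,12),45),('white',CUP,(449,-90),0)]:
  for c,n in zip(cs,('top','side')):
    try: r=fit([c],k,p,xy,z,False); print(n,k,r[0],r[1])
    except Exception as e: print(e)
o=[]
for c in cs: u,v=map(int,proj(c,(636,12,50))); o.append(cv2.resize(c['img'][v-30:v+30,u-30:u+30,::-1],(400,400)))
cv2.imwrite('pics/d.png',np.hstack(o))
E
```

```text
time: 18.4
tool_pos: [637.6, 12.8, 152.9]
tcp_rot: [3.115, -0.018, 1.363]
contact_force: [0.3, -0.6, 0.3]
grip_width: 77.5
time: 19.4
tool_pos: [458.5, 106.7, 148.4]
tcp_rot: [3.12, -0.016, 1.361]
contact_force: [0.1, 0.5, 0.1]
grip_width: 77.5
top yellow [636.5  11.   38. ] 0.028063899340035725
side yellow [637.5  13.3  38. ] 0.20360535931790502
top yellow [633.9  10.8  45. ] 0.03603273482350067
side yellow [630.1   6.9  45. ] 0.2233355494348941
top white [450.3 -91.3   0. ] 0.032654402102496705
side white [450.8 -87.2   0. ] 0.2966662274344446
```

View pics/d.png

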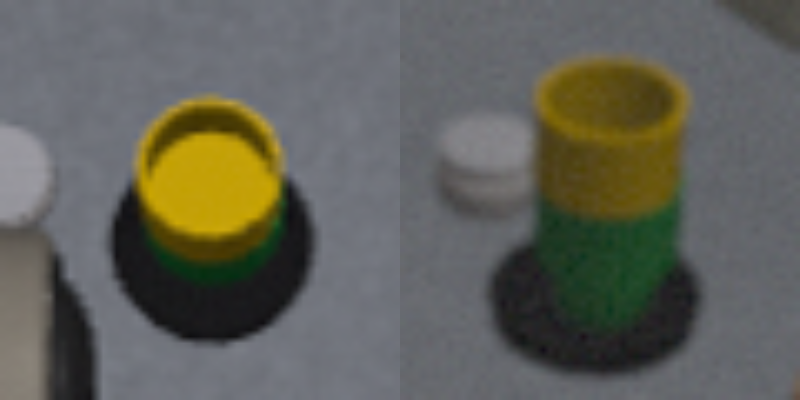

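Yellow sits flush in green (top (212,170), side (612,140) in the crops). Red is next.

```bash
python3 -m handwheel '{"translation":[[0.045,0.01,-0.12],[0,0,-0.17],[0,0,-0.17],[0,0,-0.12],[0,0,-0.05],[0,0,0],[0,0,0],[0,0,0]],"twist":[0,0,0,0,0,0,0,0]}'
```

```text
time: 20.5
tool_pos: [469.5, 106.6, 52.4]
tcp_rot: [3.115, -0.018, 1.358]
contact_force: [-0.8, 1.0, 1.0]
grip_width: 76.9
```

```bash
python3 -m handwheel '{"translation":[[-0.025,0.01,-0.01],[0,0,0],[0,0,0],[0,0,0],[0,0,0],[0,0,0],[0,0,0],[0,0,0]],"twist":[0,0,0,0,0,0,0,0]}'; python3 -m handwheel '{"translation":[[0,0,0],[0,0,0],[0,0,0],[0,0,0],[0,0,0.2],[0,0,0.25],[0,0,0.25],[0,0,0.1]],"twist":[0,0,0,0,0,0,0,0]}' 200
```

```text
time: 21.5
tool_pos: [465.9, 108.3, 51.7]
tcp_rot: [3.113, -0.018, 1.358]
contact_force: [-0.5, 0.1, -0.3]
grip_width: 77.2
time: 22.5
tool_pos: [464.2, 108.1, 173.5]
tcp_rot: [3.118, -0.017, 1.358]
contact_force: [0.5, -0.0, -0.7]
grip_width: 56.5
```

```bash
python3 -m handwheel '{"translation":[[0.2,-0.11,0],[0.3,-0.165,0],[0.3,-0.165,0],[0.25,-0.14,0],[0.1,-0.055,0],[0,0,0],[0,0,0],[0,0,0]],"twist":[0,0,0,0,0,0,0,0]}'
```

```text
time: 23.5
tool_pos: [639.4, 10.8, 174.0]
tcp_rot: [3.118, -0.017, 1.36]
contact_force: [-0.3, 0.3, -0.8]
grip_width: 56.1
```

```bash
python3 -m handwheel '{"translation":[[-0.015,0.01,-0.04],[0,0,-0.08],[0,0,-0.08],[0,0,-0.06],[0,0,-0.03],[0,0,-0.01],[0,0,0],[0,0,0]],"twist":[0,0,0,0,0,0,0,0]}';python3 -m handwheel '{"translation":[[0,0,-0.01],[0,0,-0.01],[0,0,0],[0,0,0],[0,0,0],[0,0,0],[0,0,0],[0,0,0]],"twist":[0,0,0,0,0,0,0,0]}'
```

```text
time: 24.5
tool_pos: [635.8, 13.6, 125.8]
tcp_rot: [3.119, -0.017, 1.362]
contact_force: [0.3, -0.6, -0.2]
grip_width: 56.6
time: 25.5
tool_pos: [636.4, 13.3, 123.8]
tcp_rot: [3.117, -0.017, 1.362]
contact_force: [-0.4, -0.3, 0.6]
grip_width: 56.1
```

```bash
python3 -m handwheel '{"translation":[[0,0,-0.005],[0,0,0],[0,0,0],[0,0,0],[0,0,0.1],[0,0,0.2],[0,0,0.1],[0,0,0]],"twist":[0,0,0,0,0,0,0,0]}' 40; python3 -m handwheel '{"translation":[[-0.2,-0.11,0],[-0.3,-0.165,0],[-0.3,-0.165,0],[-0.25,-0.14,-0.1],[-0.17,-0.1,-0.1],[-0.02,-0.01,0],[0,0,0],[0,0,0]],"twist":[0,0,0,0,0,0,0,0]}';  python3 - <<'E'
from h import *
np.set_printoptions(precision=1,suppress=True)
cs=[cap('top','e_top.png'),cap('side','e_side.png')]
for k,p,xy,z in [('red',CUP,(636,12),72),('orange',DISH,(620,-215),0)]:
  for c,n in zip(cs,('top','side')):
    try: r=fit([c],k,p,xy,z,False); print(n,k,r[0],r[1])
    except Exception as e: print(e)
o=[]
for c in cs: u,v=map(int,proj(c,(636,12,60))); o.append(cv2.resize(c['img'][v-36:v+36,u-36:u+36,::-1],(400,400)))
cv2.imwrite('pics/e.png',np.hstack(o))
E
```

```text
time: 26.5
tool_pos: [636.4, 13.5, 186.7]
tcp_rot: [3.116, -0.018, 1.362]
contact_force: [-1.1, -0.0, 0.3]
grip_width: 77.5
time: 27.5
tool_pos: [444.4, -91.0, 152.5]
tcp_rot: [3.119, -0.018, 1.362]
contact_force: [-0.0, -0.1, -0.4]
grip_width: 77.4
top red [635.6  11.8  72. ] 0.05166569257744014
side red [643.5  20.8  72. ] 0.30516982548320515
top orange [ 622.9 -217.6    0. ] 0.07322637887951322
side orange [ 625.9 -210.2    0. ] 0.12002241755648635
```

View pics/e.png

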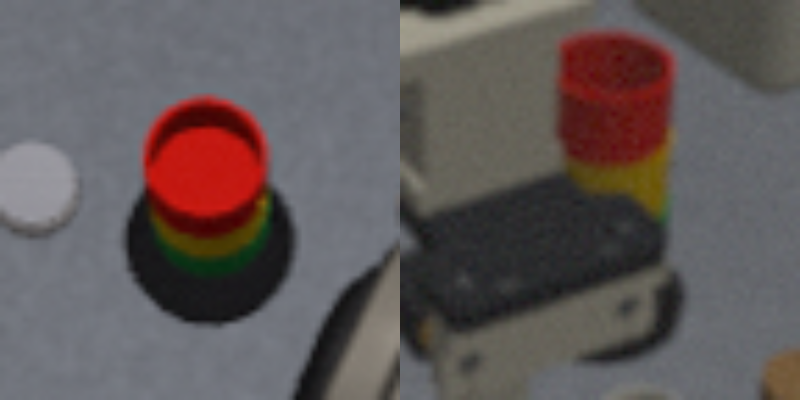

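The three-cup stack is seated, with red shifted slightly and no gap. White is next.

```bash
python3 -m handwheel '{"translation":[[0.03,0.005,-0.13],[0,0,-0.17],[0,0,-0.17],[0,0,-0.13],[0,0,-0.06],[0,0,0],[0,0,0],[0,0,0]],"twist":[0,0,0,0,0,0,0,0]}'
```

```text
time: 28.6
tool_pos: [454.5, -89.1, 53.3]
tcp_rot: [3.11, -0.017, 1.368]
contact_force: [0.0, -0.4, -0.6]
grip_width: 77.4
```

```bash
python3 -m handwheel '{"translation":[[-0.03,-0.005,-0.01],[0,0,0],[0,0,0],[0,0,0],[0,0,0],[0,0,0],[0,0,0],[0,0,0]],"twist":[0,0,0,0,0,0,0,0]}'; python3 -m handwheel '{"translation":[[0,0,0],[0,0,0],[0,0,0],[0,0,0],[0,0,0.1],[0,0,0.2],[0,0,0.2],[0,0,0.1]],"twist":[0,0,0,0,0,0,0,0]}' 200
```

```text
time: 29.6
tool_pos: [450.1, -90.2, 52.6]
tcp_rot: [3.108, -0.017, 1.368]
contact_force: [0.1, 0.3, 0.4]
grip_width: 77.4
time: 30.6
tool_pos: [448.6, -89.6, 143.6]
tcp_rot: [3.113, -0.017, 1.367]
contact_force: [0.4, -0.3, -0.2]
grip_width: 56.3
```

```bash
python3 -m handwheel '{"translation":[[0.2,-0.14,0],[0.29,-0.21,0],[0.29,-0.21,0],[0.25,-0.18,0],[0.1,-0.08,0],[0.02,-0.01,0],[0,0,0],[0,0,0]],"twist":[0,0,0,0,0,0,0,0]}'
```

```text
time: 31.6
tool_pos: [623.9, -216.3, 143.5]
tcp_rot: [3.115, -0.018, 1.369]
contact_force: [-0.9, -0.5, -0.5]
grip_width: 56.5
```

```bash
python3 -m handwheel '{"translation":[[-0.01,0.005,-0.08],[0,0,-0.13],[0,0,-0.13],[0,0,-0.1],[0,0,-0.06],[0,0,-0.03],[0,0,0],[0,0,0]],"twist":[0,0,0,0,0,0,0,0]}'
```

```text
time: 32.6
tool_pos: [620.5, -213.2, 61.1]
tcp_rot: [3.114, -0.018, 1.37]
contact_force: [-0.4, 0.4, -1.1]
grip_width: 56.7
```

```bash
python3 -m handwheel '{"translation":[[0.01,-0.015,-0.01],[0,0,-0.01],[0,0,-0.01],[0,0,0],[0,0,0],[0,0,0],[0,0,0],[0,0,0]],"twist":[0,0,0,0,0,0,0,0]}'
```

```text
time: 33.6
tool_pos: [622.6, -216.0, 57.4]
tcp_rot: [3.112, -0.018, 1.37]
contact_force: [-0.2, 0.0, -1.3]
grip_width: 56.4
```

```bash
python3 -m handwheel '{"translation":[[0,0,-0.01],[0,0,0],[0,0,0],[0,0,0],[0,0,0],[0,0,0],[0,0,0],[0,0,0]],"twist":[0,0,0,0,0,0,0,0]}'; python3 -m handwheel '{"translation":[[0,0,0],[0,0,0],[0,0,0],[0,0,0],[0,0,0.15],[0,0,0.2],[0,0,0.2],[0,0,0.05]],"twist":[0,0,0,0,0,0,0,0]}' 40
```

```text
time: 34.6
tool_pos: [623.1, -216.1, 56.7]
tcp_rot: [3.111, -0.018, 1.37]
contact_force: [0.1, -0.3, 0.8]
grip_width: 56.4
time: 35.6
tool_pos: [622.0, -215.6, 147.3]
tcp_rot: [3.114, -0.018, 1.37]
contact_force: [0.4, -0.2, -0.3]
grip_width: 77.4
```

```bash
python3 -m handwheel '{"translation":[[-0.2,-0.11,0],[-0.3,-0.16,0],[-0.3,-0.16,0],[-0.22,-0.12,0],[-0.08,-0.04,0],[-0.01,-0.01,0],[0,0,0],[0,0,0]],"twist":[0,0,0,0,0,0,0,0]}';  python3 - <<'E'
from h import *
np.set_printoptions(precision=1,suppress=True)
cs=[cap('top','f_top.png'),cap('side','f_side.png')]
for k,p,xy,z in [('white',CUP,(622,-215),4)]:
  for c,n in zip(cs,('top','side')):
    try: r=fit([c],k,p,xy,z,False); print(n,k,r[0],r[1])
    except Exception as e: print(e)
o=[]
for c in cs: u,v=map(int,proj(c,(622,-215,40))); o.append(cv2.resize(c['img'][v-36:v+36,u-36:u+36,::-1],(400,400)))
cv2.imwrite('pics/f.png',np.hstack(o))
E
```

```text
time: 36.6
tool_pos: [451.7, -304.8, 142.4]
tcp_rot: [3.118, -0.021, 1.373]
contact_force: [0.0, 0.3, 0.9]
grip_width: 77.4
top white [ 611.  -218.5    4. ] 0.4690348841120866
side white [ 634.1 -229.4    4. ] 0.52135164610456
```

View pics/f.png

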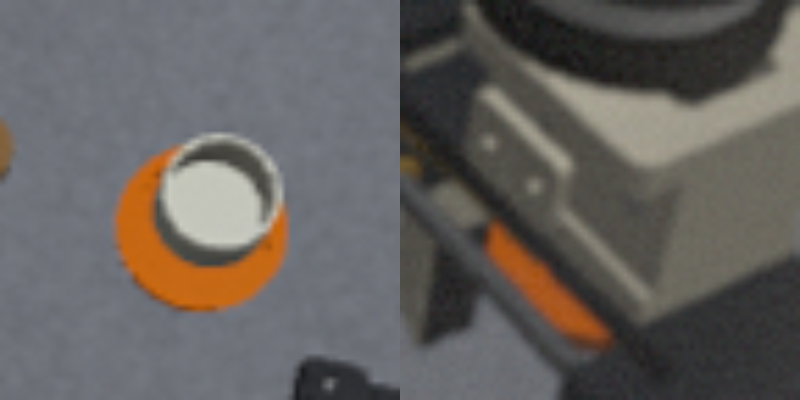

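White stands centred in the orange dish: the rim offset in the top crop equals the perspective shift expected. Blue is next.

```bash
python3 -m handwheel '{"translation":[[0.02,-0.01,-0.1],[0,0,-0.16],[0,0,-0.16],[0,0,-0.12],[0,0,-0.05],[0,0,-0.01],[0,0,0],[0,0,0]],"twist":[0,0,0,0,0,0,0,0]}'
```

```text
time: 37.7
tool_pos: [456.5, -305.2, 46.5]
tcp_rot: [3.117, -0.021, 1.376]
contact_force: [-0.3, -0.3, 1.0]
grip_width: 77.6
```

```bash
python3 -m handwheel '{"translation":[[-0.013,-0.005,0.03],[0,0,0],[0,0,0],[0,0,0],[0,0,0],[0,0,0],[0,0,0],[0,0,0]],"twist":[0,0,0,0,0,0,0,0]}'; python3 -m handwheel '{"translation":[[0,0,0],[0,0,0],[0,0,0],[0,0,0],[0,0,0.2],[0,0,0.2],[0,0,0.2],[0,0,0.05]],"twist":[0,0,0,0,0,0,0,0]}' 200
```

```text
time: 38.7
tool_pos: [454.9, -306.5, 52.5]
tcp_rot: [3.115, -0.02, 1.376]
contact_force: [-0.3, 0.8, 0.6]
grip_width: 77.0
time: 39.7
tool_pos: [453.9, -305.6, 151.2]
tcp_rot: [3.118, -0.022, 1.376]
contact_force: [-0.6, 0.4, -0.4]
grip_width: 56.1
```

```bash
python3 -m handwheel '{"translation":[[0.2,0.11,0],[0.3,0.16,0],[0.3,0.16,0],[0.22,0.11,0],[0.09,0.05,0],[0.01,0,0],[0,0,0],[0,0,0]],"twist":[0,0,0,0,0,0,0,0]}'
```

```text
time: 40.7
tool_pos: [621.5, -215.5, 144.4]
tcp_rot: [3.128, -0.023, 1.371]
contact_force: [0.6, 0.4, -0.5]
grip_width: 56.1
```

```bash
python3 -m handwheel '{"translation":[[0.01,0,-0.05],[0,0,-0.08],[0,0,-0.08],[0,0,-0.06],[0,0,-0.03],[0,0,-0.01],[0,0,0],[0,0,0]],"twist":[0,0,0,0,0,0,0,0]}'
```

```text
time: 41.7
tool_pos: [621.8, -216.8, 94.6]
tcp_rot: [3.129, -0.023, 1.369]
contact_force: [-0.6, -0.6, -0.0]
grip_width: 56.3
```

```bash
python3 -m handwheel '{"translation":[[0.005,0,-0.01],[0,0,-0.01],[0,0,-0.01],[0,0,0],[0,0,0],[0,0,0],[0,0,0],[0,0,0]],"twist":[0,0,0,0,0,0,0,0]}'
```

```text
time: 42.7
tool_pos: [623.0, -217.0, 90.8]
tcp_rot: [3.127, -0.023, 1.369]
contact_force: [0.4, 0.1, 0.1]
grip_width: 56.4
```

Seated height reached. Releasing, rising, and moving back clear for a last look.

```bash
python3 -m handwheel '{"translation":[[0,0,-0.005],[0,0,0],[0,0,0],[0,0,0],[0,0,0.1],[0,0,0.2],[0,0,0.2],[0,0,0.1]],"twist":[0,0,0,0,0,0,0,0]}' 40; python3 -m handwheel '{"translation":[[-0.2,-0.05,0.1],[-0.3,-0.08,0.1],[-0.3,-0.1,0.1],[-0.2,-0.1,0.05],[-0.1,-0.1,0],[0,0,0],[0,0,0],[0,0,0]],"twist":[0,0,0,0,0,0,0,0]}';  python3 -m handwheel '{"translation":[[0,-0.3,0],[0,-0.3,0],[0,-0.2,0],[0,0,0],[0,0,0],[0,0,0],[0,0,0],[0,0,0]],"twist":[0,0,0,0,0,0,0,0]}';python3 - <<'E'
from h import *
np.set_printoptions(precision=1,suppress=True)
cs=[cap('top','g_top.png'),cap('side','g_side.png')]
for k,p,xy,z in [('red',CUP,(636,12),72),('blue',CUP,(622,-215),38)]:
  for c,n in zip(cs,('top','side')):
    try: r=fit([c],k,p,xy,z,False); print(n,k,r[0],r[1])
    except Exception as e: print(e)
o=[]
for q in((622,-215,50),(636,12,60)):
  for c in cs: u,v=map(int,proj(c,q)); o.append(cv2.resize(c['img'][v-36:v+36,u-36:u+36,::-1],(300,300)))
cv2.imwrite('pics/g.png',np.vstack([np.hstack(o[:2]),np.hstack(o[2:])]))
E
```

```text
time: 43.7
tool_pos: [622.5, -216.6, 184.1]
tcp_rot: [3.128, -0.023, 1.369]
contact_force: [-0.4, 0.2, -0.7]
grip_width: 78.0
time: 44.7
tool_pos: [453.6, -281.3, 241.5]
tcp_rot: [3.124, -0.021, 1.371]
contact_force: [0.9, 1.0, -0.8]
grip_width: 77.0
time: 45.7
tool_pos: [457.6, -398.2, 240.2]
tcp_rot: [3.125, -0.025, 1.38]
contact_force: [0.7, 0.1, -0.2]
grip_width: 77.2
top red [636.  12.  72.] 0.05217645340344723
side red [638.7  18.5  72. ] 0.24365482233502533
top blue [ 622.3 -218.9   38. ] 0.06697071531445031
side blue [ 652.1 -197.5   38. ] 0.6831258850711783
```

View pics/g.png

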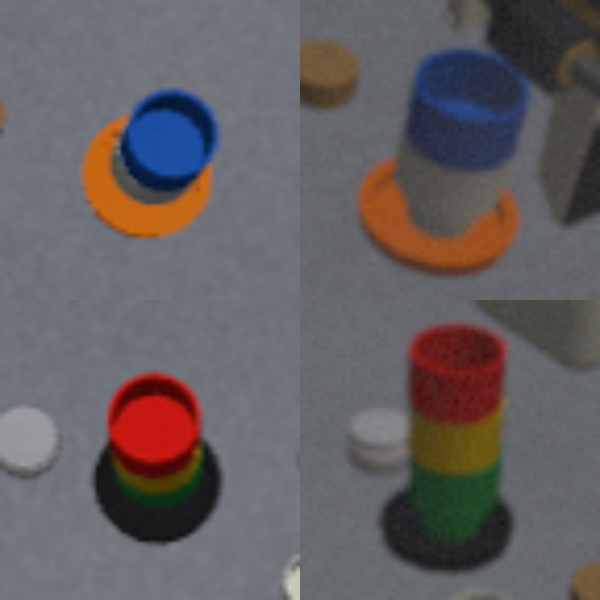

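View pics/g_side.png

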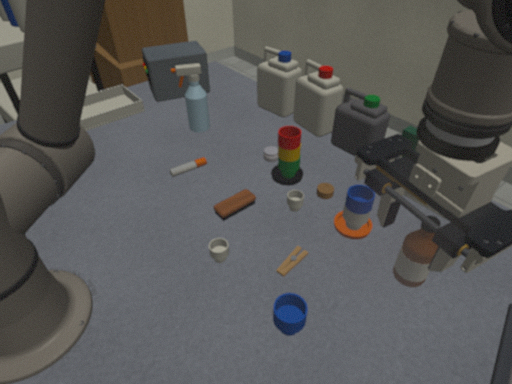

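Both stacks look flush and upright (blue and white at (357,205), red, yellow and green at (288,155) in the side view), and both bottles stand where they were. Handing in.

```bash
python3 -c "
from plant import *
print(close_job())"
```

```text
the job is handed in; nothing more can be done
None
```

I set out both stacks and handed the job in at about 46 s. Green, yellow and red are in the black dish. The largest white cup is in the orange dish, with the blue cup that stood farthest from the base nested in it.

**Checks that held:**
- The cups were released at or within about 0.3 mm of their expected seated heights; dish floor and 34 mm steps both matched.
- In the last pictures both stacks are flush and upright, with no gaps. The top-view fits put red at (636, 12) and blue at (622, -219), each within about 3 mm of where it was released.
- Both bottles stand where they were in the final side picture, and the gripper is clear. I judged the bottles by eye and did not re-measure them.

**Checks that disagreed:**
- Most of the side-view fits read about 5 mm or more higher in y than the top view; I trusted the top view because it agreed with the tool position.
- The final side fit of the blue cup and both fits of the white cup in its dish failed, most likely from poor colour masks. I judged those two cups from the crops, and for blue also from its top fit.

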